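# Latch the desiccator cabinet's door tight

### The arm

A 6-joint arm with a two-finger parallel gripper is mounted at the origin on the work surface. World frame = base frame: x ahead of the robot, y to its left, z up, the work surface at z = 0. Lengths are in m, angles in rad, forces in N, time in s.
With the tool pointing down it reaches from about 0.375 to 0.975 m from the base axis. Payload 3.8 kg.
Tool frame: the origin (TCP) lies midway between the tips of the shut fingers; the grasp point (between the pads) lies 19 mm behind it; z points along the fingers, y is the direction in which the jaws open and shut (so a half turn about z gives the same grasp; the last joint's range is limited). The gripper opens to 85 mm and grips with 20 to 120 N. Pads are 22 mm wide; open, the fingers measure 114 mm over their backs; the gripper's body (76 mm by 85 mm) begins 54 mm behind the grasp point. The pads swing forward as they close: fully open they stand 13 mm farther back than shut.
Start: joints at [1.204, 0.264, 1.604, -0, 1.274, -0.037], TCP at [0.219, 0.639, 0.231] pointing down, gripper open.
Joint ranges: [-2.63, 2.63], [-0.94, 2.18], [0.31, 2.57], [-1.31, 4.45], [0, 2.66], [-2.55, 2.55]. Speed limits (rad/s): [2.57, 2.57, 3.14, 3.14, 3.14, 3.14].

### API

Orientations are given as a rotation vector (axis times angle).
In Python, from workcell import bot gives the robot as it stands.
- The arm moves only by the tool drive_tool, never from a script. Its argument "deltas" is a list of rows, each an object with "hand": the opening, from 0 (shut) to 1 (fully open); "offset": the shift along the world's x, y, z in cm, a list of three; "angular": the turn, a rotation vector about the world's x, y, z in degrees, a list of three. A call has 1 to 8 rows; each row is the pose to reach, as a shift and turn from the pose commanded when the call began; what a row does not reach only later rows make up. A row lasts 1/8 s, in which the tool goes at most 62.5 mm and 10.7 degrees, less where a joint would pass 70% of its speed; a pose out of reach is approached as far as the arm can. A call with a gripper value outside its range is refused whole. The fingers move at their own pace and stop on an object; "force" is the grip in N (left out, the last holds). Time passes only in rows, so rows that repeat a pose let the fingers close. It gives the time, the measured TCP pose, the force and the opening at its end, in the units of the state.
- bot.read_state(): the state, without advancing time (a new reading comes with each control period).
- bot.read_camera(name): name is "side" or "top"; returns a dict with "frame" (384x512x3 uint8, blue, green, red), "mtx" (3x3 intrinsics, pixels), "R" (3x3) and "t" (3): a world point X has camera coordinates R X + t. Camera axes: x right, y down, z forward; pixel columns grow to the right and rows downward; lengths in m; the calibration is good to about 2 mm. A picture is of the moment at which its call begins. There is no depth.
- bot.finish_job(): hands the job in, once; it reports no verdict.
The state is a dict: "time": time; "q": joint angles; "joint_vel": joint speeds; "joint_torque": joint torques, N m; "tool_pos": TCP position; "tcp_rot": TCP orientation; "wrist_force": force on the tool from outside, world axes, zero at the start; "torque": the same for the moment, N m; "width": opening from 0.0 (shut) to 1.0 (fully open).
Only numpy, scipy, OpenCV 4.12 (cv2) and the standard library are available. Lean on these libraries where they do the work, as an engineer would, in place of code of your own. Each camera call takes 0.05 s, during which the arm holds its last target. There are 200 camera calls.

### The job

Please shut the small white desiccator cabinet: push its blue-framed door gently closed against the gasket, then swing the wire bail of the roof latch down so that its crossbar lies in front of the brass keeper on the door, and press the red lever over and down until it rests home on its rubber stop and the door is drawn tight. Feel your way: never push any part of the cabinet with more than about 30 N, and on the stop press firmly but not hard, about 10 N, because 20 N crushes it. Let go at the end and leave all the bottles, jars and other things standing where they are.

Things in the scene. Friction and masses are not known exactly. Their poses are not given: they have to be found in the camera images.
- cabinet: White desiccator cabinet fixed to the bench: 200 (x) x 220 (y) x 150 mm high. Origin: centre of its underside. -x is the front with the door, +y the hinge side, z up; flat roof at z = 150. The toggle latch stands on the roof in the plane y = -60 mm and works along x. Its parts are only pushed; nothing has to be grasped.
- door (a joint): Angle of the blue-framed clear door, rad: 0 = just touching the rubber gasket, positive = open (free edge out to -x), negative = gasket squeezed (latched: -0.012 to -0.04). It starts ajar, stays where it is left, and moves with about 1 to 2 N; the gasket is stiff (7 N per mm at the latch). Hinge line at x = -106, y = +115 mm of the cabinet, in the plane of its inner face.
- door_corner (a point): The door's top outer corner at its free edge, 225 mm from the hinge line; turns with the door. Panel 14 mm thick, z = 6 to 150 mm.
- keeper_foot (a point): Point on a steel ledge (top 154 mm over the bench, 44 mm wide, reaching 14 mm out past the door's face) where the bail's bar lies when latched. Axes as the door: x inwards, y along it, z up. Just behind it (+x) rises the brass keeper: plate 20 mm wide, 13 high, leaning out so that its top edge is 1 mm to -x of the point. A screw sets it within 1.2 mm along x, not measured.
- lever_pivot (a point): The lever's pivot axis (along cabinet y), on the cabinet at x = -60.4, y = -60, z = 166 mm.
- lever (a joint): Lever angle, rad: 0 = flat, pointing to cabinet +x; pi/2 = up; starts at 1.75 to 2, leaning to the door. Bar with red end, 72 mm from the pivot, 20 wide, 6 thick. Close it by pushing its outer (door-side, later upper) face over and down. Stays where left. Hooked, it takes up to 9 N at the red end near 0.7, less past dead centre (0.12), but does not snap home: press on until the stop is felt.
- lever_tip (a point): Middle of the lever's free end, on its outer face (72 mm from the pivot).
- latch_stop: Steel foot of the lever's rubber stop; origin on the roof at x = -8, y = -60 mm of the cabinet. A screw sets the 12 mm wide black pad on it: its top is 160 to 167 mm over the bench, not measured, so the lever comes home somewhere between -0.05 and 0.08 rad, felt as a sudden hard rise of force.
- bail (a joint): Bail angle relative to the lever, rad. Loop hinged on the lever 14 mm from the pivot (and 1 mm to its outer side), arms 35 mm apart. Its rise over the horizontal, from its hinge towards the door, is bail - lever: 0.8 to 1.2 at the start. It stays raised; 0.3 N down at the tab moves it, below about 0.6 it falls. Down on the ledge (about -0.37) it stays while the lever is turned.
- bail_bar (a point): Middle of the bail's round crossbar (5 mm thick, 34 long), 62 mm from the bail's hinge. Lowered with the door shut and the lever as at the start, it lies 8 to 14 mm in front of the keeper; pressing the lever draws it in under the keeper.
- bail_tab (a point): Top of the bail's flat finger tab near its outer end, 90 mm from the bail's hinge; the tab is 26 mm wide and runs from the bar out to 94 mm. Press here to lower the bail.
- roof_jar: White jar with blue cap, 40 mm across, 55 high, loose on the roof at the back on the hinge side; origin under its centre. Leave it.
- dispenser_a: Bottle with white dispenser head, 90 mm across, 357 high; origin under its centre. Leave it.
- dispenser_b: A second dispenser bottle, the same. Leave it.
- wash_bottle: White wash bottle with red cap, 72 mm across, 150 high; origin under its centre. Leave it.
- weights_box: Blue plastic box, 102 x 67 x 60 mm; origin under its centre. Leave it.
- beaker: Glass beaker, 64 mm across, 85 high; origin under its centre. Leave it.
- sample_jar: White jar with green cap, 44 mm across, 60 high; origin under its centre. Leave it.
- tweezers: Flat steel tweezers, 110 mm long, 5 thick, on the bench; origin under the centre. Leave them.
Things that resemble listed ones, but are neither listed nor needed, are in the scene too. Leave any brown or pink look-alike of the roof_jar alone.

How it is judged:
By the outcome, as a careful person would: the job done as asked, in the order asked, and still so for the second after the job is handed in, with the robot touching nothing.
It also fails if it takes over 61 s, if anything falls off the work surface, if the arm or the gripper's body presses on something with over 40 N, if the wrist force passes 120 N, or if a joint passes its speed limit or range.

## Working session

There is one attempt and no reset: what is moved stays moved. The work goes in short steps, Python scripts to look and compute and a tool call to move; the robot and the scene stay as the last step left them, time stands still between calls to the robot, and variables do not carry over. Pictures are saved under pics/ and viewed, about 8 in all and at most 12, crops included, and the job is handed in when it is done.

Besides the shell and the picture viewer there is one more tool, called after "Request:" as a command line: name --argument value ..., lists and objects as JSON in quotes. drive_tool: Moves the arm, as the interface text tells. Its arguments: {"type":"object","properties":{"deltas":{"type":"array"},"force":{"type":"number"}},"required":["deltas"]}

```bash
mkdir -p pics; cat > h.py <<'E'
import numpy as np, cv2
from workcell import bot
def shot(n,name):
    c=bot.read_camera(n); cv2.imwrite(f'pics/{name}.png',c['frame']); np.savez(f'pics/{name}.npz',**c); return c
def load(name): return np.load(f'pics/{name}.npz')
def proj(c,X):
    X=np.atleast_2d(X); p=(X@c['R'].T+c['t'])@c['mtx'].T; return p[:,:2]/p[:,2:]
def ray(c,u,v):
    d=c['R'].T@np.linalg.solve(c['mtx'],[u,v,1]); return -c['R'].T@c['t'],d
def onz(c,u,v,z):
    o,d=ray(c,u,v); return o+d*(z-o[2])/d[2]
def tri(c1,p1,c2,p2):
    o1,d1=ray(c1,*p1);o2,d2=ray(c2,*p2)
    s=np.linalg.lstsq(np.c_[d1,-d2],o2-o1,rcond=None)[0]
    a=o1+d1*s[0];b=o2+d2*s[1]; return (a+b)/2,np.linalg.norm(a-b)
E
python3 - <<'E'
from h import *
s=shot('side','s0');t=shot('top','t0')
im=np.hstack([s['frame'],t['frame']])
for c in (s,t): print(-c['R'].T@c['t'],c['R'][2],c['mtx'][0])
cv2.imwrite('pics/s0b.png',cv2.resize(s['frame'],(800,600),interpolation=cv2.INTER_CUBIC))
cv2.imwrite('pics/t0b.png',cv2.resize(t['frame'],(800,600),interpolation=cv2.INTER_CUBIC))
print(bot.read_state())
E
```

```text
[ 0.32804292 -0.79742406  0.93860925] [ 0.19839997  0.70344181 -0.68250061] [423.80550677   0.         259.61933001]
[0.33873829 0.02942074 1.31599431] [ 0.19455471  0.00270652 -0.98088793] [350.72011634   0.         248.23907997]
{'time': 0.1, 'q': array([ 1.20412604e+00,  2.64674504e-01,  1.60524798e+00, -2.90462046e-05,
        1.27370637e+00, -3.69266991e-02]), 'joint_vel': array([ 5.08446648e-04, -1.20435255e-03, -3.38176978e-03,  1.89469444e-03,
       -2.09904123e-05, -3.56888724e-04]), 'joint_torque': array([ 2.07921471e-04, -5.16702068e+01, -3.68588090e+01, -6.22681614e-05,
        6.32753319e-03,  4.34024707e-05]), 'tool_pos': array([0.21835403, 0.63800219, 0.23008307]), 'tcp_rot': array([-0.51554062, -3.09861569,  0.00314191]), 'wrist_force': array([-0.5077437 ,  0.20832959,  0.54208987]), 'torque': array([-0.02262604, -0.04475895, -0.00779462]), 'width': 0.999590821334417}
```

View pics/s0b.png

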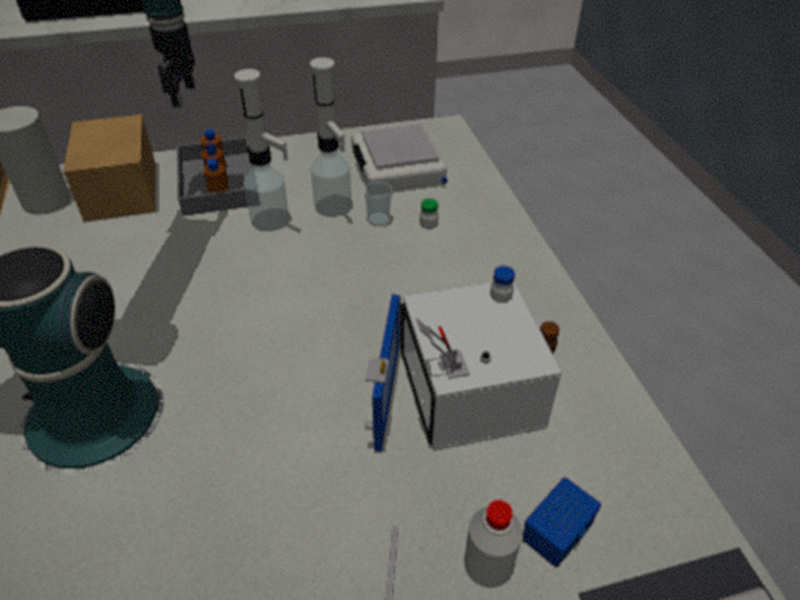

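View pics/t0b.png

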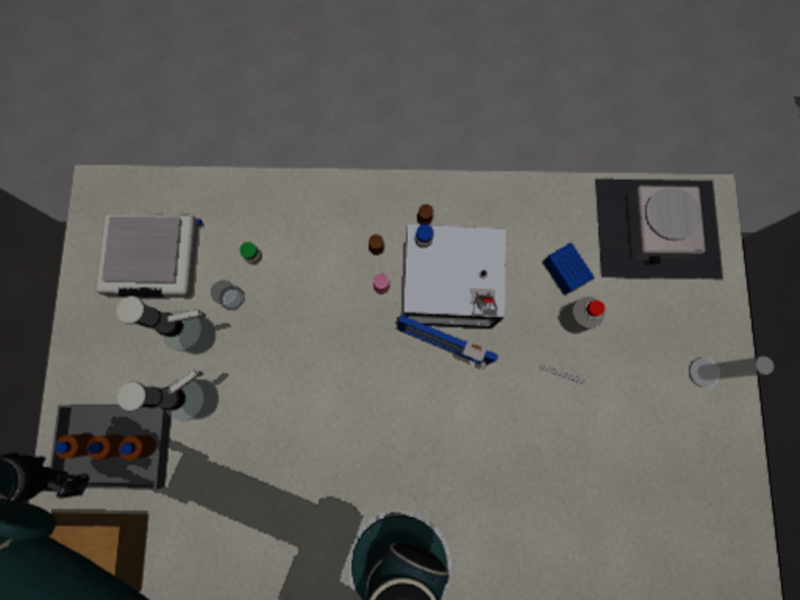

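The side view shows the cabinet at about (480,370) with its door ajar towards the robot, free edge at (378,445). The latch is at (450,360) with the red lever up. The top view has the roof at (455,270), the latch at (485,300), and the door from (400,322) to (495,358). Next I'll measure the roof and the door.

```bash
cat >> h.py <<'E'
def roof(c):
    f=c['frame']; m=(f.min(2)>165).astype(np.uint8)
    m=cv2.morphologyEx(m,cv2.MORPH_OPEN,np.ones((5,5)))
    n,l,st,ce=cv2.connectedComponentsWithStats(m)
    return m,st,ce,l
E
python3 - <<'E'
from h import *
t=load('t0');s=load('s0')
print(t['frame'][150:200:10,270:320:10].min(2))
for th in (140,165):
    f=t['frame'];m=(f.min(2)>th).astype(np.uint8)
    n,l,st,ce=cv2.connectedComponentsWithStats(m)
    i=l[165,285]; 
    if not i: continue
    cs,_=cv2.findContours((l==i).astype(np.uint8),cv2.RETR_EXTERNAL,cv2.CHAIN_APPROX_NONE)
    pts=cs[0][:,0].astype(float)
    w=np.array([onz(t,u,v,.15)[:2] for u,v in pts])
    r=cv2.minAreaRect((w*1000).astype(np.float32)); print(th,st[i],r,cv2.boxPoints(r))
# blue mask
for n,c in (('t',t),('s',s)):
    f=c['frame'].astype(int); m=((f[...,0]-f[...,2]>50)&(f[...,0]-f[...,1]>30)).astype(np.uint8)
    k,l,st,ce=cv2.connectedComponentsWithStats(m)
    for i in range(1,k):
        if st[i,4]>20: print(n,st[i],ce[i])
x=cv2.resize(t['frame'][180:245,245:330],(0,0),fx=6,fy=6,interpolation=cv2.INTER_CUBIC)
y=cv2.resize(s['frame'][180:300,225:295],(0,0),fx=4.5,fy=4.5,interpolation=cv2.INTER_CUBIC)
h=max(len(x),len(y)); im=np.zeros((h,x.shape[1]+y.shape[1],3),np.uint8)
im=np.zeros((560,x.shape[1]+y.shape[1],3),np.uint8)
im[:len(x),:x.shape[1]]=x; im[:len(y),x.shape[1]:]=y
im=np.clip(im*1.3,0,255).astype(np.uint8); print(im.shape)
cv2.imwrite('pics/crop0.png',im[:600,:])
E
```

```text
[[ 14 147 148 148 147]
 [148 147 148 147 147]
 [147 148 148 148 148]
 [147 148 148 147 148]
 [148 148 148 146  18]]
140 [ 259  144   65   58 2986] ((646.3094482421875, -113.76370239257812), (216.90048217773438, 194.68032836914062), 87.97293090820312) [[ 545.19415   -218.703    ]
 [ 739.7526    -225.58917  ]
 [ 747.42474     -8.824402 ]
 [ 552.8663      -1.9382324]]
t [267 144  10  10  85] [271.44705882 148.36470588]
t [352 156  28  30 449] [365.18708241 170.32962138]
t [255 202  44  20 184] [276.2173913  211.57608696]
t [259 211  25  12  32] [271.1875 216.625 ]
t [310 225   9   6  31] [313.93548387 227.29032258]
t [ 36 283   7   7  37] [ 38.97297297 285.97297297]
t [ 77 284   7   6  34] [ 80.44117647 286.58823529]
s [131  83   6   6  25] [133.76  84.92]
s [133 102   6   5  23] [135.65217391 103.7826087 ]
s [317 170  12  11 106] [322.37735849 175.20754717]
s [243 189  12  41 215] [249.21395349 209.1627907 ]
s [239 245   7  15  67] [241.71641791 250.59701493]
s [240 260   4  11  23] [240.7826087  264.34782609]
s [ 337  306   47   48 1248] [360.27323718 329.44951923]
(560, 825, 3)
```

View pics/crop0.png

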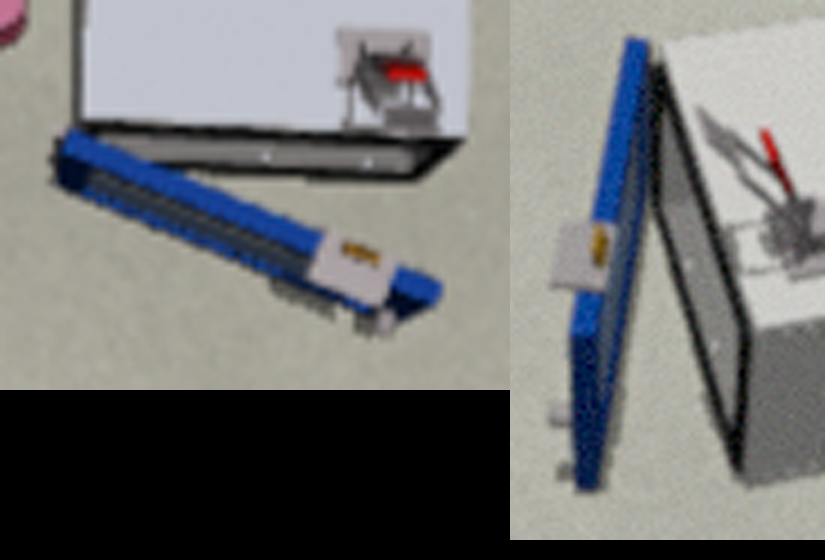

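The crop shows the open door, the keeper ledge (brass) near the free edge, and the lever leaning towards the door with its red end at about (405,72) in the left panel. The grey bail rises towards the door. Next I'll refine the roof edges to subpixel in both views.

```bash
cat >> h.py <<'E'
YAW=np.radians(-2.03); C0=np.array([.6463,-.1138])
def c2w(p,yaw=None,c=None):
    y=YAW if yaw is None else yaw; c=C0 if c is None else c
    p=np.atleast_2d(np.array(p,float))/1000; R=np.array([[np.cos(y),-np.sin(y)],[np.sin(y),np.cos(y)]])
    return np.c_[p[:,:2]@R.T+c,p[:,2]]
def w2c(X):
    X=np.atleast_2d(X); R=np.array([[np.cos(YAW),-np.sin(YAW)],[np.sin(YAW),np.cos(YAW)]])
    return np.c_[(X[:,:2]-C0)@R,X[:,2]]*1000
E
python3 - <<'E'
from h import *
from scipy.ndimage import map_coordinates as mc
edges={'back':([100,-100],[100,30],[1,0]),'left(+y)':([-80,110],[30,110],[0,1]),'right':([-20,-110],[85,-110],[0,-1]),'front':([-100,-20],[-100,95],[-1,0])}
for n in ('t0','s0'):
    c=load(n); g=c['frame'].min(2).astype(float)
    for k,(a,b,nn) in edges.items():
        out=[]
        for s in np.linspace(0,1,15):
            p=np.array(a)+s*(np.array(b)-np.array(a)); d=np.arange(-14,14.1,.5)
            P=np.c_[p+d[:,None]*np.array(nn),np.full(len(d),150.)]
            uv=proj(c,c2w(P)); v=mc(g,[uv[:,1],uv[:,0]],order=1)
            gr=np.abs(np.gradient(v)); 
            i=np.argmax(gr); w=gr[max(0,i-5):i+6]; out.append((d[max(0,i-5):i+6]*w).sum()/w.sum())
        print(n,k,np.round(np.polyfit(np.linspace(0,1,15),out,1),1),np.round(np.median(out),1),np.round(np.std(out),1))
E
```

```text
t0 back [ 0.9 -1.8] -1.8 1.3
t0 left(+y) [-0.6  1.2] -0.3 2.9
t0 right [ 0.8 -0.7] -0.2 0.9
t0 front [-0.3  2.1] 1.9 0.8
s0 back [ 0.2 -1.7] -2.0 1.7
s0 left(+y) [-1.6  1.9] 1.4 1.5
s0 right [ 1.2 -1.5] -1.0 1.0
s0 front [3.5 2.3] 3.8 2.1
```

```bash
sed -i 's/^YAW=.*/YAW=np.radians(-2.3); C0=np.array([.6445,-.1132])/' h.py
cat >> h.py <<'E'
def onplane(c,u,v,y=-60):
    "ray with cabinet plane y=const, result in cabinet mm"
    o,d=ray(c,u,v); a=w2c(o)[0]; b=w2c(o+d)[0]-a
    return a+b*(y-a[1])/b[1]
E
python3 - <<'E'
from h import *
s=load('s0');t=load('t0')
f=s['frame'].astype(int); m=((f[...,2]-f[...,1]>60)&(f[...,2]-f[...,0]>60)); m[:195]=0;m[250:]=0; m[:,:270]=0;m[:,310:]=0
v,u=np.nonzero(m); print('red side',u.min(),u.max(),v.min(),v.max())
for vv in sorted(set(v)): 
    q=onplane(s,u[v==vv].mean(),vv); d=q-[-60.4,-60,166]; print(vv,u[v==vv].mean(),np.round(q,1),'r',np.hypot(d[0],d[2]).round(1),'ang',np.arctan2(d[2],d[0]).round(3))
q=onplane(s,267.2,204); print('tab side tip',q)
# door
f=t['frame'].astype(int); m=((f[...,0]-f[...,2]>50)&(f[...,0]-f[...,1]>30)); m[:,:250]=0;m[:,325:]=0;m[:200]=0;m[240:]=0
v,u=np.nonzero(m)
# top-face inner edge points: smallest v per column
P=[]
for uu in range(262,319,3):
    vs=v[u==uu]
    if len(vs): P.append(w2c(onz(t,uu,vs.min()-.5,.15))[0])
P=np.array(P); print(np.round(P[:,:2],1))
for a in (0.3,0.35,0.4,0.45,0.5):
    X=c2w([[-106-225*np.sin(a),115-225*np.cos(a),150]]); print(a,X.round(4),proj(t,X).round(1),proj(s,X).round(1))
E
```

```text
red side 281 284 209 216
209 281.0 [-85.8 -60.  242.6] r 80.7 ang 1.891
210 281.5 [-84.4 -60.  239. ] r 76.8 ang 1.889
211 281.5 [-84.3 -60.  235.6] r 73.6 ang 1.901
212 282.5 [-81.7 -60.  231.7] r 69.1 ang 1.885
213 282.5 [-81.6 -60.  228.3] r 65.8 ang 1.898
214 283.0 [-80.2 -60.  224.7] r 61.9 ang 1.896
215 283.0 [-80.  -60.  221.3] r 58.6 ang 1.912
216 284.0 [-77.4 -60.  217.3] r 54.0 ang 1.891
tab side tip [-118.5811601   -60.          265.86625192]
[[-113.2   94.5]
 [-116.1   84.2]
 [-122.3   73.8]
 [-125.2   63.6]
 [-128.    53.4]
 [-130.8   43.2]
 [-137.1   32.9]
 [-139.9   22.7]
 [-142.7   12.5]
 [-145.5    2.4]
 [-148.3   -7.8]
 [-154.5  -18. ]
 [-157.3  -28.1]
 [-196.2  -49.1]
 [-181.8  -68.7]
 [-174.6  -78.5]
 [-177.4  -88.6]]
0.3 [[ 0.4681 -0.2061  0.15  ]] [[319.4 224.2]] [[247.5 254.6]]
0.35 [[ 0.4576 -0.2021  0.15  ]] [[318.3 227.4]] [[242.7 254.2]]
0.4 [[ 0.4473 -0.1976  0.15  ]] [[317.  230.4]] [[237.9 253.5]]
0.45 [[ 0.4373 -0.1925  0.15  ]] [[315.6 233.4]] [[233.2 252.7]]
0.5 [[ 0.4275 -0.187   0.15  ]] [[314.  236.4]] [[228.6 251.8]]
```

```bash
cat >> h.py <<'E'
from scipy.spatial.transform import Rotation as Ro
def need(target_cab):
    "offset in cm from current measured pose to cabinet-frame TCP targets"
    s=bot.read_state(); print('t',s['time'],'tcp cab',w2c(s['tool_pos'])[0].round(1),'F',s['wrist_force'].round(2),'w',round(s['width'],2))
    print(((c2w(target_cab)-s['tool_pos'])*100).round(2))
E
python3 - <<'E'
from h import *
s=bot.read_state(); R=Ro.from_rotvec(s['tcp_rot']); print(R.as_matrix().round(3))
for sg in (1,-1):
    y=np.array([-np.sin(YAW),np.cos(YAW),0])*sg; z=np.array([0,0,-1.]); x=np.cross(y,z)
    D=Ro.from_matrix(np.c_[x,y,z]); print(sg,np.degrees((D*R.inv()).as_rotvec()).round(2))
need([[-200,25,450],[-195,25,115],[-131,25,115]])
t=load('t0')
for n,p in {'dispB':(195,395),'dispA':(190,330),'knob':(483,273)}.items(): print(n,onz(t,p[0]*.64,p[1]*.64,.15 if n=='knob' else 0.05).round(3))
print(w2c(onz(t,483*.64,273*.64,.163)))
E
```

```text
[[-0.946  0.324 -0.001]
 [ 0.324  0.946 -0.002]
 [ 0.    -0.002 -1.   ]]
1 [ 0.11 -0.02 16.59]
-1 [-3.0000e-02 -1.6000e-01 -1.6341e+02]
t 0.1 tcp cab [-455.9  733.5  230.1] F [-0.51  0.21  0.54] w 1.0
[[ 22.73 -71.82  21.99]
 [ 23.23 -71.84 -11.51]
 [ 29.63 -72.1  -11.51]]
dispB [0.367 0.469 0.05 ]
dispA [0.516 0.493 0.05 ]
knob [ 0.638 -0.175  0.15 ]
[[ -7.9007187  -59.76621104 163.        ]]
```

The dark knob triangulates to cabinet (-7.9, -59.8), against (-8, -60) expected for the stop, so the cabinet pose is good.

Request:
drive_tool --deltas '[{"hand": 0,"offset": [0,0,6],"angular": [0,0,2]},{"hand": 0,"offset": [0,0,12],"angular": [0,0,4]},{"hand": 0,"offset": [0,0,18],"angular": [0,0,8]},{"hand": 0,"offset": [2,-5,22],"angular": [0,0,12]},{"hand": 0,"offset": [4,-11,22],"angular": [0,0,16.6]},{"hand": 0,"offset": [6,-17,22],"angular": [0,0,16.6]},{"hand": 0,"offset": [8,-23,22],"angular": [0,0,16.6]},{"hand": 0,"offset": [10,-29,22],"angular": [0,0,16.6]}]'

```text
time: 1.1
tool_pos: [0.3166, 0.3529, 0.4508]
tcp_rot: [0.062, 3.141, -0.001]
wrist_force: [2.0, -0.7, 0.1]
width: 0.002
```

Request:
drive_tool --deltas '[{"hand": 0,"offset": [1.7,-5.8,0],"angular": [0,0,0]},{"hand": 0,"offset": [3.4,-11.6,0],"angular": [0,0,0]},{"hand": 0,"offset": [5.1,-17.4,0],"angular": [0,0,0]},{"hand": 0,"offset": [6.8,-23.2,0],"angular": [0,0,0]},{"hand": 0,"offset": [8.5,-29,0],"angular": [0,0,0]},{"hand": 0,"offset": [10.2,-34.8,0],"angular": [0,0,0]},{"hand": 0,"offset": [12,-40,0],"angular": [0,0,0]},{"hand": 0,"offset": [12.9,-42.8,0],"angular": [0,0,0]}]'

```text
time: 2.1
tool_pos: [0.4455, -0.0756, 0.4505]
tcp_rot: [-0.068, -3.14, 0.0]
wrist_force: [0.2, 0.7, -0.3]
width: 0.001
```

```bash
python3 - <<'E'
from h import *
need([[-195,25,115],[-131,25,115]]); print(bot.read_state()['tcp_rot'])
E
```

```text
t 2.1 tcp cab [-200.3   29.6  450.5] F [ 0.18  0.68 -0.31] w 0.0
[[  0.51  -0.48 -33.55]
 [  6.91  -0.73 -33.55]]
[-6.75241035e-02 -3.13962803e+00  2.75024621e-04]
```

Request:
drive_tool --deltas '[{"hand": 0,"offset": [0.3,-0.5,-6],"angular": [0,0,0]},{"hand": 0,"offset": [0.3,-0.5,-12],"angular": [0,0,0]},{"hand": 0,"offset": [0.3,-0.5,-18],"angular": [0,0,0]},{"hand": 0,"offset": [0.3,-0.5,-24],"angular": [0,0,0]},{"hand": 0,"offset": [0.3,-0.5,-30],"angular": [0,0,0]},{"hand": 0,"offset": [0.3,-0.5,-33.5],"angular": [0,0,0]},{"hand": 0,"offset": [1.3,-0.5,-33.5],"angular": [0,0,0]},{"hand": 0,"offset": [1.8,-0.5,-33.5],"angular": [0,0,0]}]'

```text
time: 3.1
tool_pos: [0.4656, -0.0783, 0.1179]
tcp_rot: [0.063, 3.138, -0.001]
wrist_force: [0.3, -0.1, 0.1]
width: 0.003
```

Request:
drive_tool --deltas '[{"hand": 0,"offset": [0.4,0,0],"angular": [0,0,0]},{"hand": 0,"offset": [0.8,0,0],"angular": [0,0,0]},{"hand": 0,"offset": [1.2,0,0],"angular": [0,0,0]},{"hand": 0,"offset": [1.6,0,0],"angular": [0,0,0]},{"hand": 0,"offset": [2.0,-0.1,0],"angular": [0,0,0]}]'

```text
time: 3.72
tool_pos: [0.4831, -0.079, 0.1162]
tcp_rot: [-0.063, -3.14, 0.0]
wrist_force: [-1.7, 0.6, 1.0]
width: 0.0
```

```bash
python3 - <<'E'
from h import *
need([[-131,25,115]])
E
```

```text
t 3.725 tcp cab [-162.6   27.7  116.2] F [-1.74  0.59  1.03] w 0.0
[[ 3.15 -0.4  -0.12]]
```

Contact with the door at about 1.7 N. I'll push on in small rows.

Request:
drive_tool --deltas '[{"hand": 0,"offset": [0.4,0,0],"angular": [0,0,0]},{"hand": 0,"offset": [0.8,0,0],"angular": [0,0,0]},{"hand": 0,"offset": [1.2,0,0],"angular": [0,0,0]},{"hand": 0,"offset": [1.6,0,0],"angular": [0,0,0]},{"hand": 0,"offset": [2.0,0,0],"angular": [0,0,0]}]'

```text
time: 4.35
tool_pos: [0.5037, -0.0791, 0.1162]
tcp_rot: [-0.063, -3.141, 0.0]
wrist_force: [-1.7, -0.9, 0.3]
width: -0.001
```

Request:
drive_tool --deltas '[{"hand": 0,"offset": [0.2,0,0],"angular": [0,0,0]},{"hand": 0,"offset": [0.4,0,0],"angular": [0,0,0]},{"hand": 0,"offset": [0.4,0,0],"angular": [0,0,0]}]'

```text
time: 4.72
tool_pos: [0.508, -0.0789, 0.1164]
tcp_rot: [0.063, 3.14, 0.0]
wrist_force: [0.4, -0.4, -0.1]
width: -0.006
```

Request:
drive_tool --deltas '[{"hand": 0,"offset": [0.2,0,0],"angular": [0,0,0]},{"hand": 0,"offset": [0.3,0,0],"angular": [0,0,0]},{"hand": 0,"offset": [0.3,0,0],"angular": [0,0,0]}]'

```text
time: 5.1
tool_pos: [0.5107, -0.079, 0.1163]
tcp_rot: [0.063, 3.141, 0.0]
wrist_force: [-0.6, -0.4, -0.6]
width: 0.002
```

Request:
drive_tool --deltas '[{"hand": 0,"offset": [0.15,0,0],"angular": [0,0,0]},{"hand": 0,"offset": [0.2,0,0],"angular": [0,0,0]}]'

```text
time: 5.35
tool_pos: [0.5125, -0.0791, 0.1163]
tcp_rot: [-0.063, -3.141, 0.0]
wrist_force: [-1.5, -0.9, 0.5]
width: 0.001
```

Request:
drive_tool --deltas '[{"hand": 0,"offset": [0.1,0,0],"angular": [0,0,0]},{"hand": 0,"offset": [0.15,0,0],"angular": [0,0,0]}]'

```text
time: 5.6
tool_pos: [0.5141, -0.079, 0.1163]
tcp_rot: [0.063, 3.141, 0.0]
wrist_force: [-0.6, -1.1, 0.5]
width: 0.002
```

Request:
drive_tool --deltas '[{"hand": 0,"offset": [0.1,0,0],"angular": [0,0,0]},{"hand": 0,"offset": [0.1,0,0],"angular": [0,0,0]}]'

```text
time: 5.85
tool_pos: [0.5151, -0.079, 0.1162]
tcp_rot: [0.063, 3.141, 0.0]
wrist_force: [-1.4, -2.1, -0.8]
width: 0.001
```

Request:
drive_tool --deltas '[{"hand": 0,"offset": [0.05,0,0],"angular": [0,0,0]},{"hand": 0,"offset": [0.05,0,0],"angular": [0,0,0]}]'

```text
time: 6.1
tool_pos: [0.5152, -0.079, 0.1162]
tcp_rot: [-0.063, -3.14, -0.0]
wrist_force: [-3.6, -2.1, 1.5]
width: -0.001
```

Request:
drive_tool --deltas '[{"hand": 0,"offset": [0.05,0,0],"angular": [0,0,0]},{"hand": 0,"offset": [0.05,0,0],"angular": [0,0,0]}]'

```text
time: 6.35
tool_pos: [0.5152, -0.079, 0.1162]
tcp_rot: [-0.063, -3.139, -0.0]
wrist_force: [-5.7, -0.8, 2.5]
width: 0.001
```

```bash
python3 - <<'E'
from h import *
need([[-131,25,115]])
t=shot('top','t1')
f=t['frame'].astype(int); m=((f[...,0]-f[...,2]>50)&(f[...,0]-f[...,1]>30))
v,u=np.nonzero(m); k=(u>255)&(u<330)&(v>195)&(v<240); v,u=v[k],u[k]
for uu in range(260,326,4):
    q=v[u==uu]
    if len(q): print(uu,w2c(onz(t,uu,q.min()-.5,.15))[0].round(1),w2c(onz(t,uu,q.max()+.5,.15))[0].round(1))
E
```

```text
t 6.35 tcp cab [-130.6   29.   116.2] F [-5.67 -0.78  2.55] w 0.0
[[-0.06 -0.4  -0.12]]
260 [-106.8  101.5  150. ] [-117.  101.  150.]
320 [-102.4 -100.7  150. ] [-119.4 -101.   150. ]
```

The door is shut: the TCP is within 0.5 mm of prediction, the force is rising, and the free edge sits at x≈-102/-119. Now back off and go above the bail.

Request:
drive_tool --deltas '[{"hand": 0,"offset": [-1.5,0,0],"angular": [0,0,0]},{"hand": 0,"offset": [-3,0,2],"angular": [0,0,0]},{"hand": 0,"offset": [-3,0,8],"angular": [0,0,0]},{"hand": 0,"offset": [-3,0,14],"angular": [0,0,0]},{"hand": 0,"offset": [-3,0,20],"angular": [0,0,0]},{"hand": 0,"offset": [-1,-3,21],"angular": [0,0,0]},{"hand": 0,"offset": [3,-7,21],"angular": [0,0,0]},{"hand": 0,"offset": [4.5,-9,21],"angular": [0,0,0]}]'

```text
time: 7.4
tool_pos: [0.5625, -0.1705, 0.3267]
tcp_rot: [0.064, 3.138, -0.001]
wrist_force: [0.1, 0.0, -0.2]
width: -0.001
```

```bash
python3 - <<'E'
from h import *
need([[-85,-60,330],[-85,-60,250],[-110,-60,250]])
E
```

```text
t 7.4 tcp cab [-79.7 -60.5 326.7] F [ 0.08  0.04 -0.24] w -0.0
[[-0.53  0.07  0.33]
 [-0.53  0.07 -7.67]
 [-3.03  0.17 -7.67]]
```

Request:
drive_tool --deltas '[{"hand": 0,"offset": [-0.3,0.1,-4],"angular": [0,0,0]},{"hand": 0,"offset": [-0.3,0.1,-7.6],"angular": [0,0,0]},{"hand": 0,"offset": [-0.3,0.1,-7.6],"angular": [0,0,0]}]'

```text
time: 7.78
tool_pos: [0.5555, -0.167, 0.2466]
tcp_rot: [-0.063, -3.135, -0.004]
wrist_force: [-0.2, 0.3, -1.1]
width: 0.003
```

```bash
python3 - <<'E'
from h import *
need([[-110,-60,250],[-125,-60,237],[-138,-60,215]])
s=shot('side','s1');
y=s['frame'][150:270,220:330]
cv2.imwrite('pics/c1.png',np.clip(cv2.resize(y,(0,0),fx=5,fy=5,interpolation=cv2.INTER_CUBIC)*1.3,0,255).astype(np.uint8))
E
```

```text
t 7.775 tcp cab [-86.8 -57.4 246.6] F [-0.25  0.28 -1.09] w 0.0
[[-2.33 -0.17  0.34]
 [-3.83 -0.11 -0.96]
 [-5.13 -0.06 -3.16]]
```

View pics/c1.png

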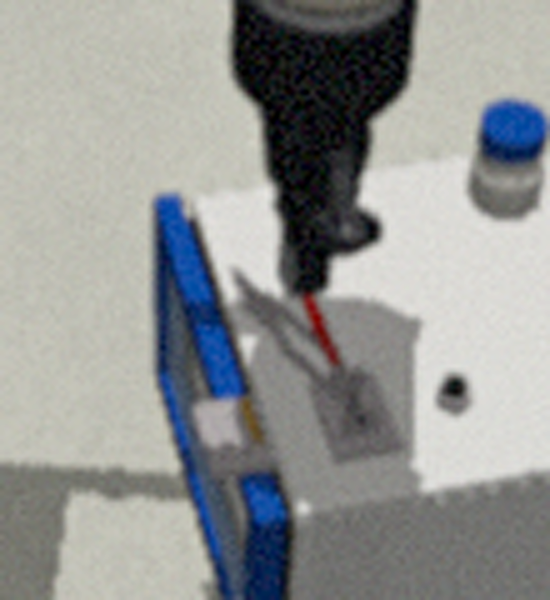

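The door is shut. The fingertip (310,290) is between the bail tab (240,275) and the red lever tip (310,300), as planned. Now sweep the bail outward and down.

Request:
drive_tool --deltas '[{"hand": 0,"offset": [-0.8,-0.2,0.2],"angular": [0,0,0]},{"hand": 0,"offset": [-1.6,-0.2,0.2],"angular": [0,0,0]},{"hand": 0,"offset": [-2.4,-0.2,0.2],"angular": [0,0,0]},{"hand": 0,"offset": [-3.2,-0.2,-0.4],"angular": [0,0,0]}]'

```text
time: 8.32
tool_pos: [0.5259, -0.1702, 0.2473]
tcp_rot: [0.063, 3.139, -0.001]
wrist_force: [-0.6, 0.1, -0.6]
width: -0.002
```

Request:
drive_tool --deltas '[{"hand": 0,"offset": [-0.7,0,-0.8],"angular": [0,0,0]},{"hand": 0,"offset": [-1.3,0,-1.7],"angular": [0,0,0]},{"hand": 0,"offset": [-1.9,0,-2.6],"angular": [0,0,0]},{"hand": 0,"offset": [-2.3,0,-3.4],"angular": [0,0,0]}]'

```text
time: 8.82
tool_pos: [0.5023, -0.1699, 0.2112]
tcp_rot: [-0.063, -3.14, -0.0]
wrist_force: [0.8, 0.5, 0.4]
width: 0.001
```

```bash
python3 - <<'E'
from h import *
need([[-138,-60,205]])
s=shot('side','s2');
y=s['frame'][150:270,220:330]
cv2.imwrite('pics/c2.png',np.clip(cv2.resize(y,(0,0),fx=5,fy=5,interpolation=cv2.INTER_CUBIC)*1.3,0,255).astype(np.uint8))
E
```

```text
t 8.825 tcp cab [-139.8  -62.4  211.2] F [0.83 0.55 0.36] w 0.0
[[ 0.19  0.23 -0.62]]
```

View pics/c2.png

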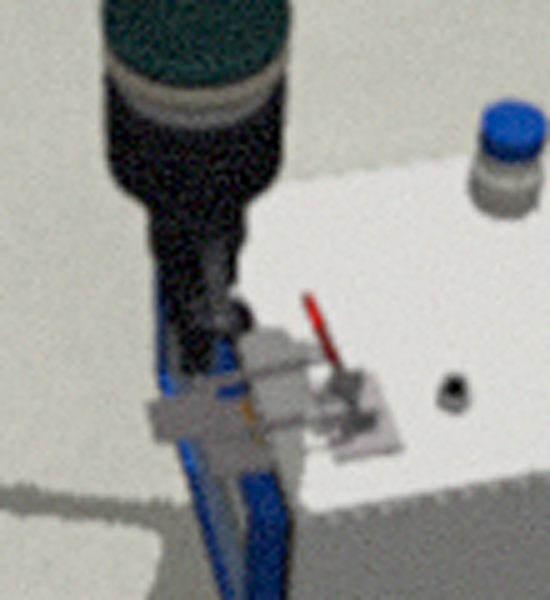

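The bail has dropped: tab at (185,415), brass keeper (250,415) just behind the bar. I'll check its angle numerically.

```bash
python3 - <<'E'
from h import *
s=load('s2'); 
for e in (.37,.2,0,-.3):
    P=[[-65.8-94*np.cos(e),-60+dy,179-94*np.sin(e)] for dy in (-13,13)]
    print(e,((proj(s,c2w(P))-[220,150])*5).round(0).tolist())
need([[-105,-60,245],[-150,-60,160]])
E
```

```text
0.37 [[165.0, 478.0], [154.0, 437.0]]
0.2 [[156.0, 459.0], [145.0, 418.0]]
0 [[152.0, 434.0], [141.0, 393.0]]
-0.3 [[161.0, 393.0], [149.0, 352.0]]
t 8.875 tcp cab [-140.8  -62.1  210.1] F [-1.07  0.38 -0.81] w -0.0
[[ 3.58  0.07  3.49]
 [-0.91  0.25 -5.01]]
```

The tab corners at about (160,440)/(150,402) suggest a drop of only 0.05 rad. It may still have been falling, so I'll look again.

```bash
python3 - <<'E'
from h import *
s=shot('side','s3');
y=s['frame'][210:260,235:305]
cv2.imwrite('pics/c3.png',np.clip(cv2.resize(y,(0,0),fx=10,fy=10,interpolation=cv2.INTER_CUBIC)*1.3,0,255).astype(np.uint8))
for e in (.37,.25,.15,.05,0):
    P=[[-65.8-94*np.cos(e),-60+dy,179-94*np.sin(e)] for dy in (-13,13)]
    print(e,((proj(s,c2w(P))-[235,210])*10).round(0).tolist())
E
```

```text
0.37 [[181.0, 356.0], [158.0, 274.0]]
0.25 [[166.0, 330.0], [144.0, 247.0]]
0.15 [[158.0, 306.0], [136.0, 223.0]]
0.05 [[154.0, 281.0], [132.0, 198.0]]
0 [[154.0, 268.0], [131.0, 185.0]]
```

View pics/c3.png

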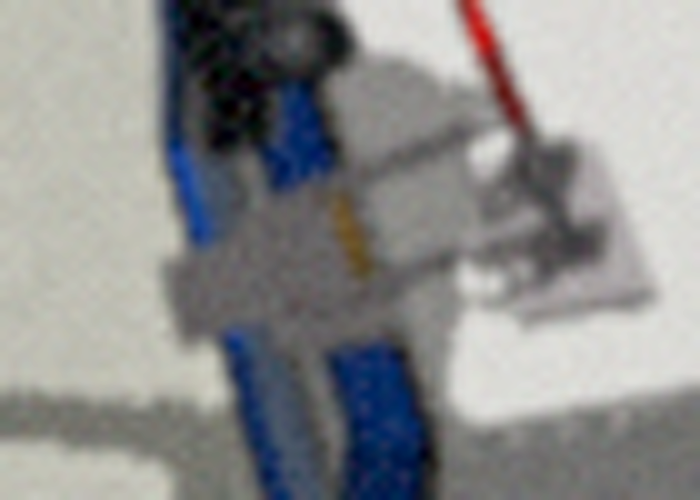

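The bail is now down (tab corners (190,342)/(165,262) give about 0.32 rad), with the bar at (300,260) in front of the brass. A gentle press on the tab will confirm it.

Request:
drive_tool --deltas '[{"hand": 0,"offset": [-0.6,0.2,-2],"angular": [0,0,0]},{"hand": 0,"offset": [-0.8,0.2,-4],"angular": [0,0,0]},{"hand": 0,"offset": [-0.8,0.2,-5.2],"angular": [0,0,0]},{"hand": 0,"offset": [-0.8,0.2,-5.5],"angular": [0,0,0]}]'

```text
time: 9.43
tool_pos: [0.4948, -0.1679, 0.1566]
tcp_rot: [-0.063, -3.14, -0.001]
wrist_force: [0.2, -0.2, -0.0]
width: 0.002
```

Request:
drive_tool --deltas '[{"hand": 0,"offset": [0,0,-0.2],"angular": [0,0,0]},{"hand": 0,"offset": [0,0,-0.4],"angular": [0,0,0]},{"hand": 0,"offset": [0,0,-0.4],"angular": [0,0,0]}]'

```text
time: 9.8
tool_pos: [0.4953, -0.1681, 0.1536]
tcp_rot: [0.063, 3.14, -0.0]
wrist_force: [0.9, 0.6, 0.8]
width: -0.001
```

Request:
drive_tool --deltas '[{"hand": 0,"offset": [0,0,-0.15],"angular": [0,0,0]},{"hand": 0,"offset": [0,0,-0.2],"angular": [0,0,0]}]'

```text
time: 10.05
tool_pos: [0.4955, -0.1682, 0.152]
tcp_rot: [0.063, 3.14, -0.001]
wrist_force: [0.1, 0.8, 4.0]
width: 0.002
```

Request:
drive_tool --deltas '[{"hand": 0,"offset": [0,0,-0.15],"angular": [0,0,0]},{"hand": 0,"offset": [0,0,-0.2],"angular": [0,0,0]}]'

```text
time: 10.3
tool_pos: [0.4957, -0.1683, 0.1515]
tcp_rot: [0.063, 3.139, -0.001]
wrist_force: [-5.1, 1.9, 13.3]
width: 0.005
```

The tab resists firmly at 152 mm, which fits the bar lying on the ledge. Back off, then go to the lever.

Request:
drive_tool --deltas '[{"hand": 0,"offset": [0,0,2],"angular": [0,0,0]},{"hand": 0,"offset": [0,0,5],"angular": [0,0,0]},{"hand": 0,"offset": [1.5,0,7],"angular": [0,0,0]},{"hand": 0,"offset": [3.6,-0.1,7],"angular": [0,0,0]},{"hand": 0,"offset": [3.6,-0.1,7],"angular": [0,0,0]}]'

```text
time: 10.92
tool_pos: [0.5318, -0.1691, 0.2194]
tcp_rot: [0.062, 3.141, -0.0]
wrist_force: [-0.6, 0.6, -0.1]
width: -0.0
```

```bash
python3 - <<'E'
from h import *
need([[-94,-60,220],[-71.4,-60,222],[-49.7,-60,222],[-34,-60,213],[-22,-60,200],[-16,-60,189.4],[-12.6,-60,178],[-11.4,-60,169]])
E
```

```text
t 10.925 tcp cab [-110.4  -60.4  219.4] F [-0.61  0.56 -0.09] w -0.0
[[ 1.64 -0.03  0.06]
 [ 3.9  -0.12  0.26]
 [ 6.06 -0.21  0.26]
 [ 7.63 -0.27 -0.64]
 [ 8.83 -0.32 -1.94]
 [ 9.43 -0.34 -3.  ]
 [ 9.77 -0.36 -4.14]
 [ 9.89 -0.36 -5.04]]
```

Request:
drive_tool --deltas '[{"hand": 0,"offset": [0.8,0,0.1],"angular": [0,0,0]},{"hand": 0,"offset": [1.6,0,0.1],"angular": [0,0,0]},{"hand": 0,"offset": [2.2,0,0.2],"angular": [0,0,0]},{"hand": 0,"offset": [2.8,-0.1,0.2],"angular": [0,0,0]},{"hand": 0,"offset": [3.3,-0.1,0.3],"angular": [0,0,0]},{"hand": 0,"offset": [3.9,-0.1,0.3],"angular": [0,0,0]}]'

```text
time: 11.68
tool_pos: [0.5703, -0.1702, 0.2224]
tcp_rot: [-0.063, -3.141, 0.0]
wrist_force: [-3.0, -0.8, 2.2]
width: 0.001
```

Request:
drive_tool --deltas '[{"hand": 0,"offset": [0.5,0,0],"angular": [0,0,0]},{"hand": 0,"offset": [1.0,-0.1,0],"angular": [0,0,0]},{"hand": 0,"offset": [1.5,-0.1,0],"angular": [0,0,0]}]'

```text
time: 12.05
tool_pos: [0.5846, -0.1707, 0.2213]
tcp_rot: [-0.063, -3.139, -0.001]
wrist_force: [-2.7, 0.0, -2.1]
width: -0.002
```

```bash
python3 - <<'E'
from h import *
need([[-49.7,-60,222],[-34,-60,213],[-22,-60,200],[-16,-60,189.4],[-12.6,-60,178],[-11.4,-60,169]])
s=shot('side','s4');
y=s['frame'][180:260,230:330]
cv2.imwrite('pics/c4.png',np.clip(cv2.resize(y,(0,0),fx=7,fy=7,interpolation=cv2.INTER_CUBIC)*1.3,0,255).astype(np.uint8))
E
```

```text
t 12.05 tcp cab [-57.5 -59.9 221.3] F [-2.68  0.   -2.13] w -0.0
[[ 0.78 -0.04  0.07]
 [ 2.35 -0.11 -0.83]
 [ 3.55 -0.15 -2.13]
 [ 4.15 -0.18 -3.19]
 [ 4.49 -0.19 -4.33]
 [ 4.61 -0.2  -5.23]]
```

View pics/c4.png

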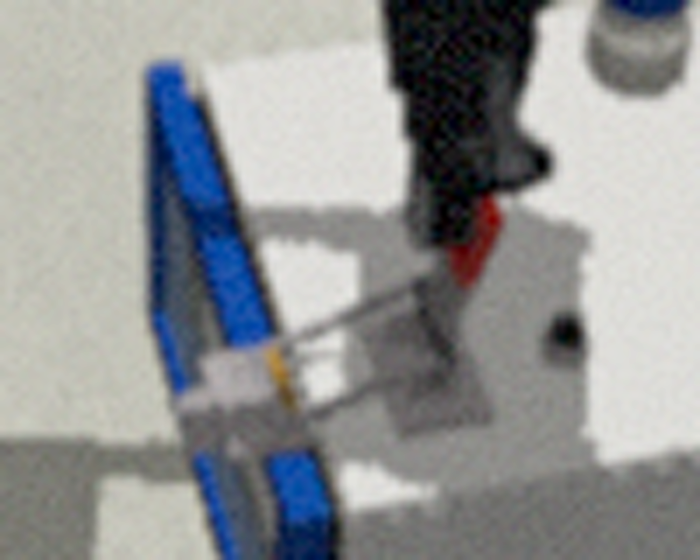

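The lever is past vertical (red at 480,240), and the bar is still down and drawn towards the brass (280,375). Continue over.

Request:
drive_tool --deltas '[{"hand": 0,"offset": [0.4,0,0],"angular": [0,0,0]},{"hand": 0,"offset": [0.8,0,-0.1],"angular": [0,0,0]},{"hand": 0,"offset": [1.2,-0.1,-0.3],"angular": [0,0,0]}]'

```text
time: 12.48
tool_pos: [0.5974, -0.1716, 0.2194]
tcp_rot: [0.063, 3.141, 0.001]
wrist_force: [-3.0, 2.7, 0.1]
width: -0.002
```

Request:
drive_tool --deltas '[{"hand": 0,"offset": [0.4,0,-0.2],"angular": [0,0,0]},{"hand": 0,"offset": [0.8,0,-0.5],"angular": [0,0,0]},{"hand": 0,"offset": [1.1,0,-0.8],"angular": [0,0,0]}]'

```text
time: 12.85
tool_pos: [0.6091, -0.172, 0.2122]
tcp_rot: [0.063, 3.139, -0.0]
wrist_force: [-3.6, 1.6, 4.1]
width: -0.002
```

```bash
python3 - <<'E'
from h import *
need([[-34,-60,213],[-22,-60,200],[-16,-60,189.4],[-12.6,-60,178],[-11.4,-60,169]])
E
```

```text
t 12.85 tcp cab [-33.  -60.2 212.2] F [-3.58  1.65  4.14] w -0.0
[[-0.1   0.02  0.08]
 [ 1.1  -0.03 -1.22]
 [ 1.7  -0.05 -2.28]
 [ 2.04 -0.06 -3.42]
 [ 2.16 -0.07 -4.32]]
```

Request:
drive_tool --deltas '[{"hand": 0,"offset": [0.4,0,-0.4],"angular": [0,0,0]},{"hand": 0,"offset": [0.8,0,-0.8],"angular": [0,0,0]},{"hand": 0,"offset": [1.1,0,-1.2],"angular": [0,0,0]}]'

```text
time: 13.22
tool_pos: [0.6206, -0.1724, 0.2006]
tcp_rot: [0.063, 3.137, -0.002]
wrist_force: [-2.8, 1.8, 4.7]
width: 0.001
```

Request:
drive_tool --deltas '[{"hand": 0,"offset": [0.2,0,-0.4],"angular": [0,0,0]},{"hand": 0,"offset": [0.4,0,-0.8],"angular": [0,0,0]},{"hand": 0,"offset": [0.5,0,-1.1],"angular": [0,0,0]}]'

```text
time: 13.6
tool_pos: [0.6267, -0.1726, 0.1902]
tcp_rot: [0.063, 3.135, -0.002]
wrist_force: [1.3, 1.9, 6.0]
width: 0.006
```

```bash
python3 - <<'E'
from h import *
need([[-16,-60,189.4],[-12.6,-60,178],[-11.4,-60,169]])
s=shot('side','s5');
y=s['frame'][180:260,230:330]
cv2.imwrite('pics/c5.png',np.clip(cv2.resize(y,(0,0),fx=7,fy=7,interpolation=cv2.INTER_CUBIC)*1.3,0,255).astype(np.uint8))
E
```

```text
t 13.6 tcp cab [-15.4 -60.1 190.2] F [1.29 1.86 5.95] w 0.01
[[-0.06  0.01 -0.08]
 [ 0.28 -0.01 -1.22]
 [ 0.4  -0.01 -2.12]]
```

View pics/c5.png

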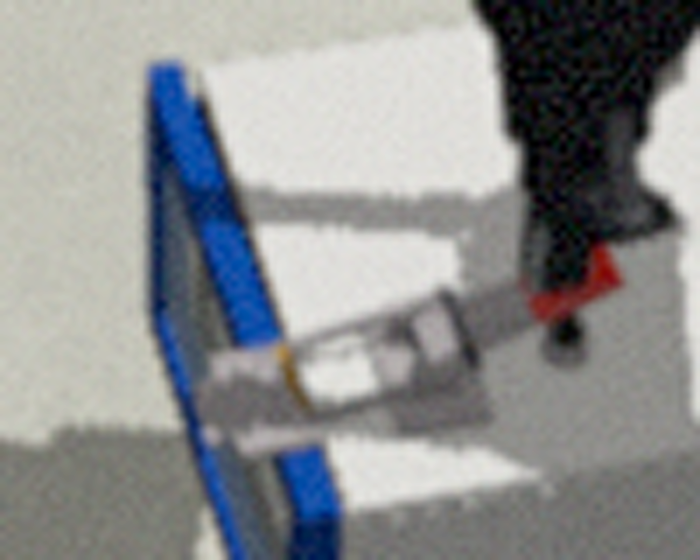

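The bail is hooked on the keeper, and the lever is at about 0.4 rad with the finger on the red end. Now press on down, slowly.

Request:
drive_tool --deltas '[{"hand": 0,"offset": [0.1,0,-0.4],"angular": [0,0,0]},{"hand": 0,"offset": [0.2,0,-0.8],"angular": [0,0,0]},{"hand": 0,"offset": [0.2,0,-0.8],"angular": [0,0,0]}]'

```text
time: 14.02
tool_pos: [0.6285, -0.1727, 0.1818]
tcp_rot: [0.063, 3.135, -0.003]
wrist_force: [1.9, 0.3, 5.0]
width: -0.002
```

Request:
drive_tool --deltas '[{"hand": 0,"offset": [0.1,0,-0.2],"angular": [0,0,0]},{"hand": 0,"offset": [0.1,0,-0.4],"angular": [0,0,0]},{"hand": 0,"offset": [0.1,0,-0.4],"angular": [0,0,0]}]'

```text
time: 14.4
tool_pos: [0.627, -0.1723, 0.1761]
tcp_rot: [0.063, 3.141, -0.001]
wrist_force: [3.4, -0.7, 4.2]
width: -0.001
```

Request:
drive_tool --deltas '[{"hand": 0,"offset": [0,0,-0.15],"angular": [0,0,0]},{"hand": 0,"offset": [0,0,-0.2],"angular": [0,0,0]},{"hand": 0,"offset": [0,0,-0.2],"angular": [0,0,0]}]'

```text
time: 14.78
tool_pos: [0.6266, -0.172, 0.1739]
tcp_rot: [-0.063, -3.14, -0.0]
wrist_force: [1.6, -0.4, 2.5]
width: -0.004
```

Request:
drive_tool --deltas '[{"hand": 0,"offset": [0,0,-0.1],"angular": [0,0,0]},{"hand": 0,"offset": [0,0,-0.1],"angular": [0,0,0]}]'

```text
time: 15.02
tool_pos: [0.6267, -0.172, 0.1729]
tcp_rot: [-0.063, -3.14, -0.0]
wrist_force: [1.8, -1.1, 2.8]
width: -0.002
```

Request:
drive_tool --deltas '[{"hand": 0,"offset": [0,0,-0.1],"angular": [0,0,0]},{"hand": 0,"offset": [0,0,-0.1],"angular": [0,0,0]}]'

```text
time: 15.28
tool_pos: [0.6268, -0.172, 0.172]
tcp_rot: [-0.063, -3.14, -0.0]
wrist_force: [1.6, -0.7, 2.5]
width: -0.003
```

Request:
drive_tool --deltas '[{"hand": 0,"offset": [0,0,-0.1],"angular": [0,0,0]},{"hand": 0,"offset": [0,0,-0.1],"angular": [0,0,0]}]'

```text
time: 15.52
tool_pos: [0.6269, -0.172, 0.1711]
tcp_rot: [-0.063, -3.141, -0.0]
wrist_force: [2.1, -1.0, 2.6]
width: -0.0
```

Request:
drive_tool --deltas '[{"hand": 0,"offset": [0,0,-0.1],"angular": [0,0,0]},{"hand": 0,"offset": [0,0,-0.1],"angular": [0,0,0]}]'

```text
time: 15.78
tool_pos: [0.6269, -0.1719, 0.1701]
tcp_rot: [-0.063, -3.141, -0.0]
wrist_force: [1.6, -0.6, 2.4]
width: 0.004
```

Request:
drive_tool --deltas '[{"hand": 0,"offset": [0,0,-0.1],"angular": [0,0,0]},{"hand": 0,"offset": [0,0,-0.1],"angular": [0,0,0]}]'

```text
time: 16.02
tool_pos: [0.6269, -0.172, 0.1698]
tcp_rot: [-0.063, -3.141, -0.0]
wrist_force: [-0.3, 0.4, 4.6]
width: -0.003
```

Request:
drive_tool --deltas '[{"hand": 0,"offset": [0,0,-0.1],"angular": [0,0,0]},{"hand": 0,"offset": [0,0,-0.1],"angular": [0,0,0]}]'

```text
time: 16.27
tool_pos: [0.627, -0.172, 0.1698]
tcp_rot: [0.063, 3.141, -0.0]
wrist_force: [-2.3, -0.5, 8.2]
width: 0.004
```

The stop is felt: z holds at 169.8 mm while the force rises. One small step more for about 10 N.

Request:
drive_tool --deltas '[{"hand": 0,"offset": [0,0,-0.04],"angular": [0,0,0]},{"hand": 0,"offset": [0,0,-0.04],"angular": [0,0,0]},{"hand": 0,"offset": [0,0,-0.04],"angular": [0,0,0]}]'

```text
time: 16.65
tool_pos: [0.627, -0.172, 0.1698]
tcp_rot: [0.063, 3.141, -0.0]
wrist_force: [-2.1, 0.2, 11.1]
width: 0.001
```

```bash
python3 - <<'E'
from h import *
for _ in range(3):
    need([[-11,-60,169]]); bot.read_camera('side')
E
```

```text
t 16.65 tcp cab [-15.2 -59.4 169.8] F [-2.11  0.16 11.12] w 0.0
[[ 0.41 -0.07 -0.08]]
t 16.7 tcp cab [-15.1 -59.4 169.8] F [-2.52 -0.04  9.75] w 0.0
[[ 0.41 -0.07 -0.08]]
t 16.75 tcp cab [-15.1 -59.4 169.8] F [-1.78  0.03  9.85] w 0.0
[[ 0.41 -0.07 -0.08]]
```

About 10 N on the stop and steady. Lift straight off and check.

Request:
drive_tool --deltas '[{"hand": 0,"offset": [0,0,1],"angular": [0,0,0]},{"hand": 0,"offset": [0,0,5],"angular": [0,0,0]},{"hand": 0,"offset": [0,0,11],"angular": [0,0,0]},{"hand": 0,"offset": [0,0,17],"angular": [0,0,0]},{"hand": 0,"offset": [-5,3,20],"angular": [0,0,0]},{"hand": 0,"offset": [-11,5,20],"angular": [0,0,0]},{"hand": 0,"offset": [-17,7,20],"angular": [0,0,0]},{"hand": 0,"offset": [-17,7,20],"angular": [0,0,0]}]'

```text
time: 17.8
tool_pos: [0.4529, -0.1005, 0.3672]
tcp_rot: [-0.062, -3.139, -0.001]
wrist_force: [0.8, -0.2, -0.2]
width: 0.001
```

```bash
python3 - <<'E'
from h import *
s=shot('side','s6');t=shot('top','t6')
y=cv2.resize(s['frame'][180:290,230:330],(0,0),fx=5,fy=5,interpolation=cv2.INTER_CUBIC)
x=cv2.resize(t['frame'][165:225,285:330],(0,0),fx=6,fy=6,interpolation=cv2.INTER_CUBIC)
im=np.zeros((550,500+x.shape[1],3),np.uint8); im[:550,:500]=y; im[:len(x),500:]=x
cv2.imwrite('pics/c6.png',np.clip(im*1.3,0,255).astype(np.uint8))
f=s['frame'].astype(int); m=((f[...,2]-f[...,1]>50)&(f[...,2]-f[...,0]>50)); m[:195]=0;m[260:]=0; m[:,:270]=0;m[:,335:]=0
v,u=np.nonzero(m); print('red',u.min(),u.max(),v.min(),v.max(),len(u),u.mean(),v.mean())
for th in (-.05,.05,.1,.2): 
    P=[[-60.4+r*np.cos(th)-3*np.sin(th),-60,166+r*np.sin(th)+3] for r in (50,72)]; print(th,proj(s,c2w(P)).round(1).tolist())
need([[0,0,0]])
E
```

```text
red 306 319 221 229 81 312.0617283950617 224.92592592592592
-0.05 [[309.7, 225.9], [318.3, 224.8]]
0.05 [[309.7, 224.6], [318.5, 222.8]]
0.1 [[309.7, 223.9], [318.4, 221.9]]
0.2 [[309.5, 222.6], [318.2, 220.0]]
t 17.9 tcp cab [-188.5    3.9  367.9] F [ 0.15 -1.07  0.42] w 0.0
[[ 18.82  -1.15 -36.79]]
```

View pics/c6.png

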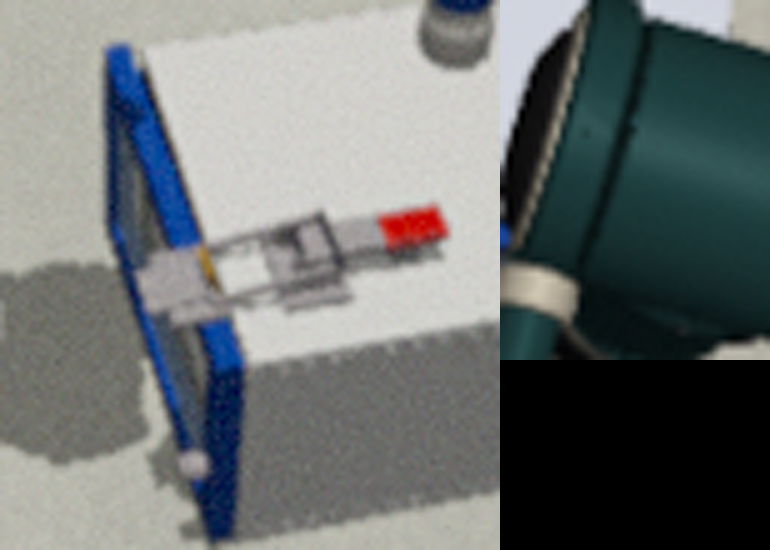

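The picture shows the red lever flat (410,230), the bail bar hooked in front of the brass keeper (207,265), and the door shut. The gripper is clear of everything, so I'm handing in.

```bash
python3 -c "
from h import *
print(bot.finish_job())"
```

```text
the job is handed in; nothing more can be done
None
```

The cabinet is shut and latched, and the job is handed in at about 18 s of robot time, with the gripper well clear.

- **Door:** I pushed it closed until the gasket pushed back at about 6 N. The door then stood within 0.5 mm of where I expected it.
- **Bail:** I swept it out and down. My first picture caught it still falling, and a second showed it down at about 0.32 rad against 0.37 expected. A press on the tab met firm resistance at 152 mm and reached about 13 N, more than a light touch but under the 30 N limit.
- **Lever:** The readings while pressing it over stayed near 6 N. The stop was felt at 169.8 mm, where the lever stopped moving while the force rose. I settled at about 10 N (peak reading 11.1 N) and let go.

**Last checks:** The last side picture shows the lever flat, the bar hooked in front of the brass keeper and the door shut. The arm hid the latch in the last top picture, so the final state is confirmed from the side view only. I felt no contact with the bottles or jars, and the roof jar still stands in the last view. I did not re-measure where the other things stand.

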